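# Hold the check slide flush on the sloped gauge stage

## Task

Pick up the green check slide by its white fin and bring it to the thickness gauge, then tilt it to match the sloped aluminium stage and press it lightly flush against the stage, fin outwards and square inside the yellow outline so that it covers the dark window. Finish while still holding it there, gripped and pressed flush; leave the slope setting of the stage as it is, and leave the red slide, the bottle and the screwdriver alone.

Things in the scene. Friction and masses are not known exactly. Their poses are not given: they have to be found in the camera images.
- slide_center (a point): Centre of the white grip fin of the loose green slide (0.06 to 0.13 kg): a flat green plate 70 (x) x 46 (y) x 6 mm, an upright white fin amid its top, 32 mm along x, 12 mm thick in y, 40 mm high. The point lies 30 mm above the underside, 16 mm below the fin's top. x: the plate's long side and fin; y: across the fin (the way to pinch it); z: towards the fin. Starts flat in the tray.
- slide_under (a point): Centre of the underside of the green check slide, the flat face to be held against the stage; same axes as slide_center.
- stage: Rigid aluminium stage of the gauge, 110 (x) x 100 (y) x 12 mm. Origin: centre of its measuring face, 110 mm above the table; z: normal out of the face, y level, x up the slope. Slope 0.26 to 0.60 rad, leaning to the robot, kept by a stiff hinge about y (slips above 4 N m). On the face, centred: dark window 40 (x) x 20 (y) mm; yellow outline 70 (x) x 46 (y) mm inside, where the slide fits.
- stage_edge (a point): Middle of the lower edge of the stage's measuring face, 55 mm down the slope from the origin of the stage; same axes as the stage.
- gauge: White bench gauge that carries the stage, fixed to the table: housing 200 (x) x 170 (y) x 60 mm high, origin at the centre of its underside. Two blue cheeks, 50 mm long in x, 12 mm thick, stand at y = -66 and +66 mm up to 98 mm above the table and carry the stage.
- tray: Black low tray fixed on the table, 150 (x) x 280 (y) mm, rim 12 mm high, walls and floor 4 mm thick, origin at the centre of its underside. The green and the red slide lie in it side by side, about 140 mm apart in y, in either order.
- other_center (a point): Centre, half-way up, of the red slide, the same shape and size as the green one: a bystander to leave alone.
- cleaner_center (a point): Centre of the closed white bottle, 52 mm in diameter, 110 mm high, standing upright: a bystander to leave alone.
- driver: Orange-handled screwdriver, 180 mm long, lying on the table: a bystander to leave alone.
Mind the look-alikes: they are no part of the job. There is more than one size of the part that bears slide_center; the job needs the largest.

How it is judged:
By the outcome, as a careful person would: the job done as asked, in the order asked, and still so for the second after the job is handed in, while the arm keeps its last pose, push and grip.
It also fails if it takes over 38 s, if anything falls off the work surface, if the arm or the gripper's body presses on something with over 40 N, if the wrist force passes 120 N, or if a joint passes its speed limit or range.

## Robot

A 6-joint arm with a two-finger parallel gripper is mounted at the origin on the work surface. World frame = base frame: x ahead of the robot, y to its left, z up, the work surface at z = 0. Lengths are in mm, angles in rad, forces in N, time in s.
With the tool pointing down it reaches from about 275 to 750 mm from the base axis. Payload 10.2 kg.
Tool frame: the origin (TCP) lies between the finger pads; the fingertips stand 25 mm ahead of it and the grasp point (between the pads) lies 6 mm ahead of it (bot.tip_extent is the z of the fingertips in the tool frame, in mm); z points along the fingers, y is the line along which they close (so a half turn about z gives the same grasp; the last joint's range is limited). The gripper opens to 88 mm and grips with 3 to 60 N. Pads are 18 mm wide; open, the fingers measure 123 mm over their backs; the gripper's body (75 mm by 187 mm) begins 45 mm behind the grasp point.
Start: joints at [-1.514, 0.313, 1.498, -0, 1.331, -0.223], TCP at [144.973, -504.593, 263.72] pointing down, gripper open.
Joint ranges: [-2.94, 2.94], [-0.97, 2.17], [0.19, 2.56], [-1.23, 4.37], [0.02, 3.11], [-2.88, 2.88]. Speed limits (rad/s): [2.39, 2.39, 3.01, 3.14, 3.14, 3.14].

## Interface

Orientations are given as a rotation vector (axis times angle).
In Python, from station import bot gives the robot as it stands. The module is installed in compiled form; this text tells all that it offers.
- The arm moves only by the shell command python3 -m creep 'ROWS'. ROWS is JSON, a list of rows, each a list of 3 entries, a list of its own where there are three numbers: the shift along the tool's x, y, z in mm, then the turn about the tool's z in rad, then the finger opening in mm, from 0 to 88.1. In form: [[[x, y, z], roll, fingers], ...]. A call has 1 to 10 rows; each row is the pose to reach, as a shift and turn from the pose commanded when the call began, along the tool's axes at that moment; what a row does not reach only later rows make up. A row lasts 1/10 s, in which the tool goes at most 50 mm and 8.59 degrees, less where a joint would pass 70% of its speed; a pose out of reach is approached as far as the arm can. A call with a gripper value outside its range is refused whole. The fingers move at their own pace and stop on an object; the grip force is fixed at half the most. Time passes only in rows, so rows that repeat a pose let the fingers close. It gives the time, the measured TCP pose, the force and the opening at its end, in the units of the state.
- bot.get_state(): the state, without advancing time (a new reading comes with each control period).
- bot.get_image(name): name is "side" or "top"; returns (picture, depth): 480x640x3 uint8, blue, green, red; 480x640 float32, mm along the optical axis (not along the pixel's ray), 0 where there is no reading.
- bot.camera_params(name): a dict with "fx", "fy", "cx", "cy" (pixels), "R" (3x3) and "t" (3): a world point X has camera coordinates R X + t. Camera axes: x right, y down, z forward; pixel columns grow to the right and rows downward; lengths in mm; the calibration is good to about 2 mm. A picture is of the moment at which its call begins. camera_params takes no time and is no camera call.
- bot.hand_in(): hands the job in, once; it reports no verdict.
The state is a dict: "time": time; "q": joint angles; "qvel": joint speeds; "tau": joint torques, N m; "tool_pos": TCP position; "tcp_rot": TCP orientation; "contact_force": force on the tool from outside, world axes, zero at the start; "ft_torque": the same for the moment, N m; "width": opening from 0.0 (shut) to 1.0 (fully open).
Only numpy, scipy, OpenCV 4.12 (cv2) and the standard library are available. Lean on these libraries where they do the work, as an engineer would, in place of code of your own. Each camera call takes 0.05 s, during which the arm holds its last target. There are 200 camera calls.

## Working session

There is one attempt and no reset: what is moved stays moved. The work goes in short steps, Python scripts to look and compute and a shell command to move; the robot and the scene stay as the last step left them, time stands still between calls to the robot, and variables do not carry over. Pictures are saved under pics/ and viewed, on a budget of 10 in all, crops included, one or two more only if the job needs it, and the job is handed in when it is done.

```bash
mkdir -p pics; python3 - <<'E'
from station import bot
import cv2,numpy as np
s=bot.get_state();print(s)
for n in("side","top"):
    p,d=bot.get_image(n);cv2.imwrite(f"pics/{n}0.png",p);np.save(f"{n}0.npy",d)
    c=bot.camera_params(n);print(n,c)
E
```

```text
{'time': 0.0, 'q': array([-1.51439947e+00,  3.13465108e-01,  1.49841411e+00, -3.79248720e-06,
        1.33100522e+00, -2.23406086e-01]), 'qvel': array([ 0.00052946, -0.0006847 ,  0.00157124,  0.00084998, -0.00098883,
        0.0010778 ]), 'tau': array([ 8.62151796e-05, -4.02208006e+01, -2.52273864e+01,  6.94594276e-02,
        3.51824309e-02, -8.63460241e-05]), 'tool_pos': array([ 144.95966026, -504.37370459,  263.16196637]), 'tcp_rot': array([-3.10962326e+00, -4.37902960e-01, -1.63412790e-04]), 'contact_force': array([-0.215936  , -0.23031451, -0.30666192]), 'ft_torque': array([-0.01749477,  0.0099437 ,  0.01793056]), 'width': 0.996830424487183}
side {'fx': 453.7925545044679, 'fy': 453.7925545044679, 'cx': 321.55453387244125, 'cy': 238.49730881045988, 'R': array([[ 0.98223812, -0.18758999, -0.00427342],
       [-0.13447773, -0.68788924, -0.713249  ],
       [ 0.13085873,  0.70115504, -0.70089772]]), 't': array([-541.05316433,  185.4973705 ,  928.34695347])}
top {'fx': 455.8288958891021, 'fy': 455.8288958891021, 'cx': 325.4986227870182, 'cy': 234.65610218602586, 'R': array([[ 0.02649149, -0.99949837, -0.0173553 ],
       [-0.99150242, -0.02405967, -0.12784396],
       [ 0.12736227,  0.0205946 , -0.99164243]]), 't': array([ 64.55083921, 589.47856614, 844.91701329])}
```

View pics/top0.png

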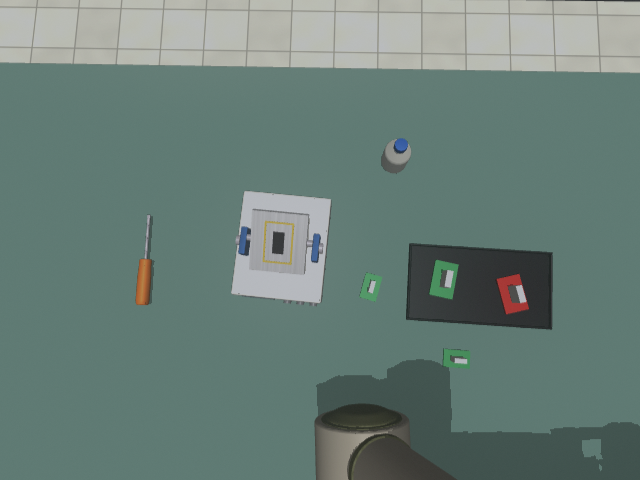

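View pics/side0.png

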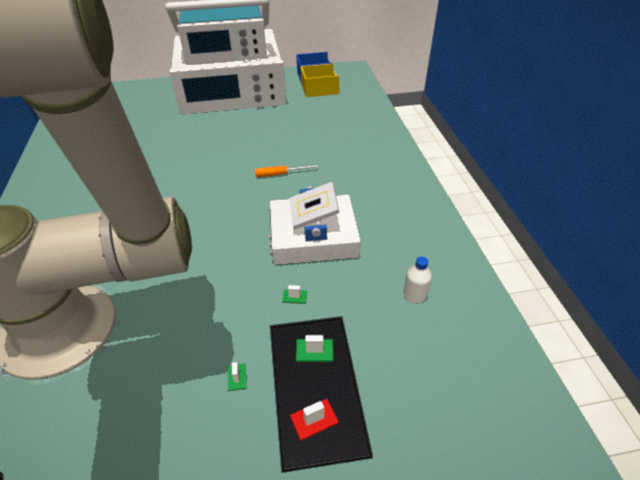

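Top view: candidates are the green slide in the tray (444,280), two smaller green slides on the table at (371,287) and (456,358), and the red one (513,294). I choose the tray one, as it is the largest green. The stage is at about (279,243), with the outline around the dark window. Side view: green slide (314,348), stage (314,204), red (314,418).

```bash
cat > h.py <<'E'
import cv2,numpy as np
from station import bot
def pts(n,d,m):
    c=bot.camera_params(n);v,u=np.nonzero(m&(d>0));z=d[v,u]
    P=np.c_[(u-c["cx"])/c["fx"]*z,(v-c["cy"])/c["fy"]*z,z]
    return (P-c["t"])@c["R"]
def ray(n,u,v,h):
    c=bot.camera_params(n);r=c["R"].T@[(u-c["cx"])/c["fx"],(v-c["cy"])/c["fy"],1];o=-c["R"].T@c["t"]
    return o+r*(h-o[2])/r[2]
def proj(n,X):
    c=bot.camera_params(n);p=np.asarray(X)@c["R"].T+c["t"]
    return np.c_[p[:,0]/p[:,2]*c["fx"]+c["cx"],p[:,1]/p[:,2]*c["fy"]+c["cy"]]
def hsv(p,lo,hi): return cv2.inRange(cv2.cvtColor(p,cv2.COLOR_BGR2HSV),lo,hi)>0
E
python3 - <<'E'
from h import *
for n in("top","side"):
    p=cv2.imread(f"pics/{n}0.png");d=np.load(f"{n}0.npy")
    g=hsv(p,(50,150,70),(75,255,255)).astype(np.uint8)
    k,l,st,ce=cv2.connectedComponentsWithStats(g)
    for i in range(1,k):
        if st[i,4]<80: continue
        P=pts(n,d,l==i); hull=cv2.convexHull(np.argwhere(l==i)[:,::-1].astype(np.int32))
        # table-plane-height corners: plate top z=6 (+4 in tray)
        zt=np.median(P[:,2]); W=np.array([ray(n,*q,zt)[:2] for q in hull[:,0]],np.float32)
        print(n,ce[i].round(),st[i,4],"z",zt.round(1),"rect",cv2.minAreaRect(W))
    # fin of tray slide
    w=hsv(p,(0,0,130),(180,60,255)).astype(np.uint8)
    k,l,st,ce=cv2.connectedComponentsWithStats(w)
    for i in range(1,k):
        if 20<st[i,4]<800:
            P=pts(n,d,l==i);hi=P[P[:,2]>np.percentile(P[:,2],90)-4]
            print(n,"white",ce[i].round(),st[i,4],hi.mean(0).round(1),len(hi))
    # stage
    y=hsv(p,(20,80,80),(35,255,255)).astype(np.uint8)
    k,l,st,ce=cv2.connectedComponentsWithStats(y)
    for i in range(1,k):
        if st[i,4]<30: continue
        print(n,"yellow",ce[i].round(),st[i,4])
        x,yy,ww,hh=st[i,:4]
        if abs(ce[i][0]-(279 if n=="top" else 314))>15: continue
        m=np.zeros(p.shape[:2],bool);m[yy:yy+hh,x:x+ww]=1
        hl=cv2.convexHull(np.argwhere(l==i)[:,::-1].astype(np.int32));f=np.zeros(p.shape[:2],np.uint8);cv2.fillConvexPoly(f,hl,1)
        P=pts(n,d,f>0);c=P.mean(0);nn=np.linalg.svd(P-c)[2][2];nn*=np.sign(nn[2])
        print("stage c",c.round(1),"n",nn.round(3),"slope",np.arccos(nn[2]),"yaw",np.arctan2(-nn[1],-nn[0]),"res",((P-c)@nn).std())
        xs=np.array([nn[0]*0,0,0]); a=np.array([-nn[0],-nn[1],0]);a/=np.linalg.norm(a);ya=np.cross([0,0,1],a);xa=np.cross(ya,nn)
        Q=pts(n,d,l==i)-c; R=np.c_[Q@xa,Q@ya].astype(np.float32);r=cv2.minAreaRect(R);print("outline",r,"ctr",c+xa*r[0][0]+ya*r[0][1])
p=cv2.imread("pics/top0.png");s=cv2.imread("pics/side0.png")
cv2.imwrite("pics/crop0.png",np.hstack([cv2.resize(p[250:320,405:485],(400,350),interpolation=2),cv2.resize(s[320:375,270:350],(400,350),interpolation=2)]))
E
```

```text
top white [397. 154.] 323 [740.6 -51.6  85.6] 93
top white [147. 236.] 90 [580.7 437.5  16.3] 73
top white [278. 242.] 705 [587.2 160.6 120.3] 215
top white [449. 278.] 110 [ 508.8 -154.    50.8] 101
top white [372. 286.] 58 [490.8 -11.6  34.3] 55
top white [520. 293.] 111 [ 483.9 -287.3   50.9] 102
top white [460. 361.] 59 [ 356.7 -179.3   33.9] 54
top yellow [278. 242.] 239
stage c [562.7 162.2 110.7] n [-0.361  0.029  0.932] slope 0.3704148900889911 yaw -0.08075910549082596 res 1.3595579121669736
outline ((-0.3639259338378906, 0.16020774841308594), (52.3719596862793, 76.51265716552734), 89.95140075683594) ctr [562.36573446 162.43565019 110.54468457]
side [295. 297.] 173 z 4.4 rect ((488.6336669921875, -11.654167175292969), (31.741744995117188, 48.86162185668945), 75.15469360351562)
side [314. 352.] 581 z 9.7 rect ((507.4351806640625, -153.42787170410156), (48.72337341308594, 72.3061752319336), 79.04411315917969)
side [237. 379.] 291 z 4.2 rect ((355.28204345703125, -177.96522521972656), (51.34941101074219, 31.535120010375977), 87.55802917480469)
side white [260.   9.] 24 [528.7 94
[... 9197 characters left out ...]
 yellow [319.  80.] 1102
stage c [719.9 920.6  40.3] n [ 0.114 -0.081  0.99 ] slope 0.1404031313132319 yaw 2.5263291861300283 res 19.983215941102117
outline ((26.411731719970703, -58.23091125488281), (148.37196350097656, 233.7872314453125), 32.128570556640625) ctr [732.12905858 983.20160174  43.98660876]
side yellow [312. 203.] 119
stage c [561.1 163.8 110.4] n [-0.362  0.034  0.932] slope 0.3717434344385176 yaw -0.09384609531263924 res 1.1829527500142143
outline ((-0.29126739501953125, 1.1922550201416016), (76.73545837402344, 57.74899673461914), 1.1763951778411865) ctr [560.9109047  165.01893004 110.28410337]
side yellow [ 13. 225.] 1052
side yellow [177. 220.] 57
side yellow [  9. 320.] 30
```

View pics/crop0.png

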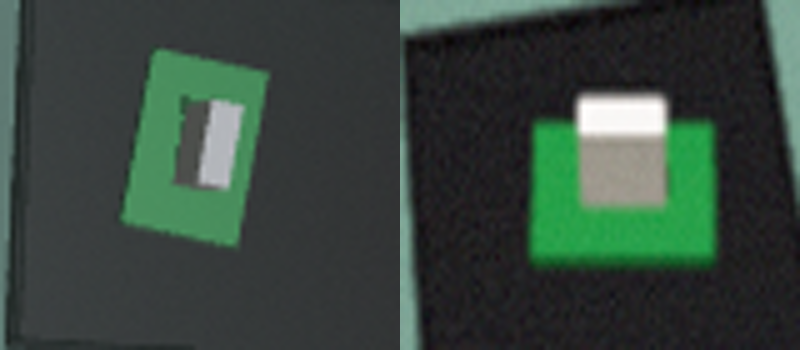

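The crop confirms it: the large slide lies flat in the tray, its fin at top (449,278) / side (314,343), world ≈ (508, -154), yaw ≈ -0.19. Stage ≈ (562, 163, 110), slope 0.371, yaw -0.08.

The moves can't tilt the tool, so the pinched fin has to pivot about the pad axis when the slide is pressed on the slope.

```bash
python3 -m creep '[[[445,-236,123],0.47,60],[[445,-236,123],0.47,60],[[445,-236,123],0.47,60],[[445,-236,123],0.47,60],[[445,-236,123],0.47,60],[[445,-236,123],0.47,60],[[445,-236,123],0.47,60],[[445,-236,123],0.47,60],[[445,-236,123],0.47,60],[[445,-236,123],0.47,60]]'
```

```text
time: 1.1
tool_pos: [489.8, -171.3, 146.5]
tcp_rot: [-3.127, 0.298, 0.0]
contact_force: [0.2, 0.5, -0.4]
width: 0.683
```

```bash
python3 -m creep '[[[10,-13,0],0,60],[[10,-13,0],0,60],[[10,-13,0],0,60],[[10,-13,0],0,60]]'; python3 - <<'E'
from h import *
s=bot.get_state();print(s["tool_pos"],s["tcp_rot"])
p,d=bot.get_image("side");q,e=bot.get_image("top")
cv2.imwrite("pics/a.png",np.hstack([cv2.resize(p[220:400,200:440],(400,300)),cv2.resize(q[200:350,370:570],(400,300))]))
E
```

```text
time: 1.5
tool_pos: [500.4, -163.1, 147.3]
tcp_rot: [3.127, -0.3, 0.0]
contact_force: [-1.1, -0.1, 0.1]
width: 0.678
[ 500.35396104 -163.08741674  147.26607676] [ 3.12701222e+00 -3.00429869e-01  6.11201215e-06]
```

View pics/a.png

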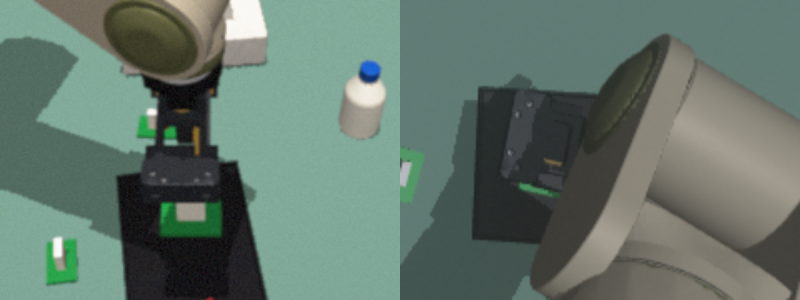

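The gripper hangs about 10 mm short of the slide, aligned with it: the fin shows between the fingers in the side view, around (290,345) in full-image pixels. I correct and descend.

```bash
python3 -m creep '[[[6,-10.5,0],0,50],[[6,-10.5,50],0,50],[[6,-10.5,90],0,50],[[6,-10.5,107],0,50],[[6,-10.5,107],0,50],[[6,-10.5,107],0,50]]'; python3 -m creep '[[[0,0,0],0,0],[[0,0,0],0,0],[[0,0,0],0,0],[[0,0,0],0,0],[[0,0,0],0,0],[[0,0,0],0,0],[[0,0,0],0,0],[[0,0,0],0,0]]'
```

```text
time: 2.2
tool_pos: [509.4, -153.1, 40.9]
tcp_rot: [3.127, -0.298, 0.001]
contact_force: [0.9, -0.2, 0.8]
width: 0.569
time: 3.0
tool_pos: [508.9, -153.1, 40.3]
tcp_rot: [3.127, -0.298, 0.0]
contact_force: [-1.4, 0.3, 4.0]
width: 0.131
```

```bash
python3 -m creep '[[[0,0,-20],0,0],[[0,0,-60],0,0],[[0,0,-110],0,0],[[0,0,-160],0,0],[[0,0,-160],0,0]]'; python3 -m creep '[[[-1,-40,0],-0.01,0],[[-2,-85,0],-0.03,0],[[-3,-130,0],-0.05,0],[[-4,-175,0],-0.07,0],[[-5,-220,0],-0.09,0],[[-6,-265,0],-0.11,0],[[-6,-300,0],-0.11,0],[[-6,-321,0],-0.11,0],[[-6,-321,0],-0.11,0],[[-6,-321,0],-0.11,0]]'; python3 - <<'E'
from h import *
s=bot.get_state();print(s["tool_pos"],s["tcp_rot"],s["contact_force"],s["width"])
p,d=bot.get_image("side");q,e=bot.get_image("top")
np.save("b_side.npy",d);cv2.imwrite("pics/b_raw.png",p)
cv2.imwrite("pics/b.png",np.hstack([cv2.resize(p[120:270,230:390],(480,450),interpolation=2),cv2.resize(q[180:320,220:340],(320,374))[:374] if 0 else cv2.resize(q[170:320,225:332],(320,450))]))
E
```

```text
time: 3.5
tool_pos: [510.9, -153.9, 206.1]
tcp_rot: [3.123, -0.298, 0.016]
contact_force: [0.5, 0.4, -2.9]
width: 0.134
time: 4.5
tool_pos: [563.2, 163.2, 198.9]
tcp_rot: [3.139, -0.125, -0.003]
contact_force: [-0.3, -0.4, -0.9]
width: 0.132
[563.23397997 163.16047388 198.88430583] [ 3.13863713e+00 -1.25099676e-01 -3.06562149e-03] [-0.32467675 -0.35215348 -0.91242366] 0.1320209922253826
```

View pics/b.png

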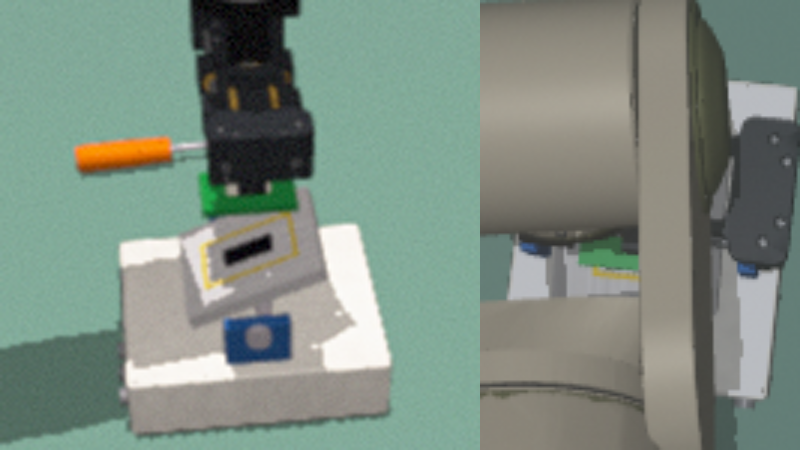

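The slide hangs level in the grip above the stage, at about (312,185) in the side image; the outline and window are still visible below, at (313,203). I measure the slide's offset in the grip from depth.

```bash
cat >> h.py <<'E'
def slide(n,p,d):
    "green plate of the held slide, in stage-like frame about TCP"
    s=bot.get_state();g=hsv(p,(50,120,40),(75,255,255)).astype(np.uint8)
    k,l,st,ce=cv2.connectedComponentsWithStats(g);P=[]
    for i in range(1,k):
        if st[i,4]<15: continue
        Q=pts(n,d,l==i)
        if np.linalg.norm(np.median(Q,0)[:2]-s["tool_pos"][:2])<80: P.append(Q)
    return np.vstack(P)
YAW=-0.08;U=np.array([np.cos(YAW),np.sin(YAW),0]);V=np.array([-np.sin(YAW),np.cos(YAW),0])
E
python3 - <<'E'
from h import *
p=cv2.imread("pics/b_raw.png");d=np.load("b_side.npy");s=bot.get_state();P=slide("side",p,d)-s["tool_pos"]
f=lambda a:np.percentile(a,[1,5,25,50,75,95,99]).round(1)
print(len(P),"u",f(P@U),"v",f(P@V),"z",f(P[:,2]))
for sgn in(-1,1):
    m=(P@U)*sgn>20;t=P[m];print(sgn,m.sum(),"z top",np.percentile(t[:,2],[50,80,95]).round(1))
t=P[P[:,2]>-32];A=np.c_[t@U,t@V,np.ones(len(t))];print("plane",np.linalg.lstsq(A,t[:,2],rcond=None)[0].round(3),len(t))
m=P[:,2]>-31;r=cv2.minAreaRect(np.c_[P[m]@U,P[m]@V].astype(np.float32));print(r)
E
```

```text
258 u [-36.4 -34.6 -26.4  -6.5  16.5  28.5  30.7] v [-83.8 -22.7 -19.2 -12.7  -4.    8.9  18.7] z [-34.5 -33.6 -31.7 -30.9 -30.  -28.6  41.7]
-1 92 z top [-30.9 -29.7  40.1]
1 50 z top [-30.8 -30.  -29.2]
plane [ -0.074  -0.651 -35.632] 209
((-2.916482925415039, -31.721450805664062), (106.54378509521484, 67.41837310791016), 89.84352111816406)
```

```bash
python3 -m creep '[[[2,0,20],0,0],[[2,0,33],0,0],[[2,0,36],0,0],[[2,0,36],0,0]]'; python3 -m creep '[[[0,0,2],0,0],[[0,0,3],0,0],[[0,0,3],0,0]]'; python3 -m creep '[[[-0.5,0,1],0,0],[[-1,0,2],0,0],[[-1,0,2],0,0]]'
```

```text
time: 5.0
tool_pos: [565.5, 162.8, 163.8]
tcp_rot: [3.139, -0.127, -0.001]
contact_force: [0.4, 0.6, 0.3]
width: 0.134
time: 5.3
tool_pos: [565.7, 163.2, 161.4]
tcp_rot: [-3.139, 0.126, -0.001]
contact_force: [0.0, -0.2, -1.6]
width: 0.135
time: 5.6
tool_pos: [565.4, 163.3, 160.5]
tcp_rot: [-3.139, 0.126, -0.005]
contact_force: [-0.7, -1.0, 5.2]
width: 0.132
```

```bash
python3 -m creep '[[[-1,0,1],0,0],[[-2,0,2],0,0],[[-3,0,3],0,0],[[-4,0,4],0,0],[[-4,0,4],0,0]]'; python3 -m creep '[[[-1,0,1],0,0],[[-2,0,2],0,0],[[-2.8,0,3],0,0],[[-3.6,0,4],0,0],[[-3.6,0,4],0,0]]'; python3 - <<'E'
from h import *
p,d=bot.get_image("side");np.save("c.npy",d);cv2.imwrite("pics/c.png",cv2.resize(p[150:240,255:375],(800,600),interpolation=2))
E
```

```text
time: 6.1
tool_pos: [561.8, 163.7, 156.8]
tcp_rot: [-3.139, 0.126, -0.007]
contact_force: [1.2, -1.0, 7.0]
width: 0.138
time: 6.6
tool_pos: [558.2, 164.0, 152.7]
tcp_rot: [-3.139, 0.126, -0.007]
contact_force: [0.6, 0.0, 7.0]
width: 0.132
```

View pics/c.png

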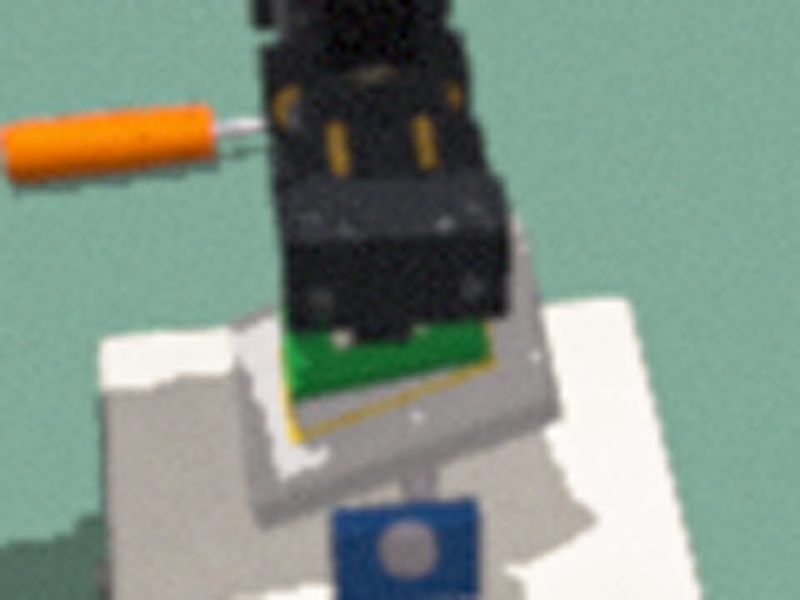

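The slide is pivoting as planned: its upper edge lies at the outline's upper end (crop 490,355) while the lower end (crop 295,395) is still lifted. Continuing the arc.

```bash
python3 -m creep '[[[-0.8,0,1],0,0],[[-1.6,0,2],0,0],[[-2.3,0,3],0,0],[[-3,0,4],0,0],[[-3.6,0,5],0,0],[[-3.6,0,5],0,0]]'; python3 -m creep '[[[-0.5,0,1],0,0],[[-1,0,2],0,0],[[-1,0,2],0,0]]';  python3 -m creep '[[[-0.3,0,0.7],0,0],[[-0.6,0,1.4],0,0],[[-0.6,0,1.4],0,0]]'; python3 - <<'E'
from h import *
p,d=bot.get_image("side");np.save("d.npy",d);cv2.imwrite("pics/d.png",cv2.resize(p[150:240,255:375],(800,600),interpolation=2))
E
```

```text
time: 7.25
tool_pos: [554.6, 164.2, 147.7]
tcp_rot: [-3.139, 0.126, -0.007]
contact_force: [2.0, -0.1, 7.0]
width: 0.136
time: 7.55
tool_pos: [553.7, 164.3, 145.7]
tcp_rot: [-3.139, 0.126, -0.007]
contact_force: [1.5, 0.4, 6.7]
width: 0.135
time: 7.85
tool_pos: [553.2, 164.4, 144.4]
tcp_rot: [-3.139, 0.126, -0.008]
contact_force: [1.2, 0.7, 5.0]
width: 0.132
```

View pics/d.png

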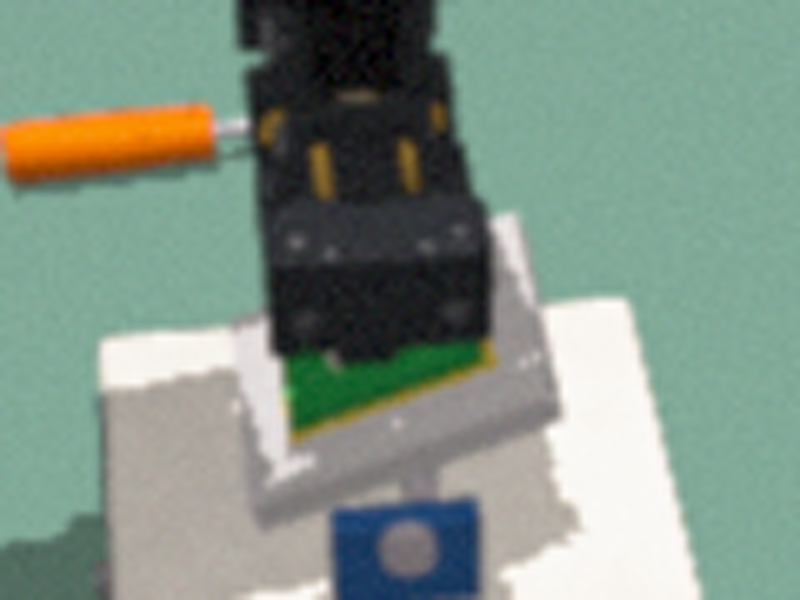

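Nearly flush and inside the outline: yellow is even along the front edge, with a sliver at the upper end (crop 490,350). Now I press in small steps, shifting slightly up-slope, and watch the force.

```bash
python3 -m creep '[[[0.3,0,0.5],0,0],[[0.6,0,1],0,0],[[0.6,0,1],0,0]]'; python3 -m creep '[[[0,0,0.5],0,0],[[0,0,1],0,0],[[0,0,1],0,0]]'; python3 - <<'E'
from h import *
print(bot.get_state()["ft_torque"])
p,d=bot.get_image("side");cv2.imwrite("pics/e_raw.png",p);np.save("e.npy",d)
P=slide("side",p,d);P=P[P[:,2]<150]
C=np.array([560.9,165.0,110.3]);sl=.371
X=U*np.cos(sl)+np.array([0,0,np.sin(sl)]);N=np.cross(X,V);Q=P-C
for _ in range(3):
    A=np.c_[Q@X,Q@V,np.ones(len(Q))];k=np.linalg.lstsq(A,Q@N,rcond=None)[0];r=abs(A@k-Q@N);Q=Q[r<2.5]
f=lambda a:np.percentile(a,[1,5,50,95,99]).round(1)
print(len(Q),"plane",k.round(3),"x",f(Q@X),"v",f(Q@V),"n",f(Q@N))
E
```

```text
time: 8.2
tool_pos: [553.2, 164.4, 144.2]
tcp_rot: [-3.139, 0.125, -0.006]
contact_force: [-5.1, -1.6, 16.6]
width: 0.131
time: 8.5
tool_pos: [553.2, 164.4, 144.2]
tcp_rot: [-3.139, 0.125, -0.007]
contact_force: [-8.7, -2.0, 24.2]
width: 0.132
[-0.27235204  1.17246417  0.00281043]
153 plane [-1.000e-03 -9.000e-03  5.588e+00] x [-33.  -31.6 -10.9  26.9  31.1] v [-26.2 -24.9 -16.5   2.    5.6] n [3.6 3.8 5.6 7.6 7.9]
```

Force rises with no further motion, so it is seated; the plate plane matches the slope within 0.001 rad. Now the fit against the outline and the stage slope.

```bash
python3 - <<'E'
from h import *
C=np.array([562,163.4,110.]);sl=.371
X=U*np.cos(sl)+np.array([0,0,np.sin(sl)]);N=np.cross(X,V)
c=bot.camera_params("side");o=-c["R"].T@c["t"]
def cast(uv,h):
    r=np.c_[(uv[:,0]-c["cx"])/c["fx"],(uv[:,1]-c["cy"])/c["fy"],np.ones(len(uv))]@c["R"]
    t=(h-(o-C)@N)/(r@N);W=o+r*t[:,None]-C;return np.c_[W@X,W@V]
f=lambda a:np.percentile(a,[1,5,50,95,99]).round(1)
a=cv2.imread("pics/side0.png");b=cv2.imread("pics/e_raw.png")
box=np.zeros(a.shape[:2],bool);box[175:235,285:345]=1
y0=np.argwhere(hsv(a,(18,70,70),(38,255,255))&box)[:,::-1];Y=cast(y0,0);print("outline0 x",f(Y[:,0]),"v",f(Y[:,1]),cv2.minAreaRect(Y.astype(np.float32)))
w=np.argwhere(hsv(a,(0,0,0),(180,255,60))&box&(np.arange(480)[:,None]<215))[:,::-1];W=cast(w,0);print("window",W.mean(0),len(W))
y1=np.argwhere(hsv(b,(18,70,70),(38,255,255))&box)[:,::-1];Z=cast(y1,0);print("yellow now x",f(Z[:,0]),"v",f(Z[:,1]),len(Z))
g=np.argwhere(hsv(b,(45,120,40),(80,255,255))&box)[:,::-1];G=cast(g,6);print("green@top x",f(G[:,0]),"v",f(G[:,1]))
B=cast(g,0)
for lo in range(-30,31,10):
    m=abs(G[:,0]-lo)<4;m0=abs(Y[:,0]-lo)<4;mb=abs(B[:,0]-lo)<4
    print(lo,"green bottom v",B[mb,1].min().round(1) if mb.any() else None,"outline v",Y[m0,1].min().round(1) if m0.any() else None)
S=pts("side",np.load("e.npy"),box&hsv(b,(0,0,90),(180,45,255)))-C
S=S[(abs(S@X)<50)&(abs(S@N)<5)];A=np.c_[S@X,S@V,np.ones(len(S))];print("stage dev now",np.linalg.lstsq(A,S@N,rcond=None)[0].round(3),len(S))
cv2.imwrite("pics/e.png",np.hstack([cv2.resize(i[175:235,285:345],(400,400),interpolation=2) for i in(a,b)]))
E
```

```text
outline0 x [-39.6 -38.4   0.5  36.1  37.2] v [-25.5 -24.8  -1.   28.1  28.9] ((-1.2150230407714844, 1.6925640106201172), (77.46163940429688, 54.538856506347656), 0.0768180787563324)
window [-0.4748774   1.47704123] 55
yellow now x [-36.8 -33.7   3.   35.2  37.2] v [-25.6 -25.2 -21.3 110.9 116.8] 86
green@top x [-34.2 -32.7  -9.3  27.   30.9] v [-25.7 -24.8 -14.6   5.8  11.7]
-30 green bottom v -18.2 outline v -24.8
-20 green bottom v -18.6 outline v -25.6
-10 green bottom v -18.2 outline v -24.8
0 green bottom v -18.6 outline v -25.5
10 green bottom v -18.1 outline v -24.7
20 green bottom v -17.7 outline v -25.5
30 green bottom v -18.1 outline v -24.7
stage dev now [-0.     0.014  0.539] 539
```

View pics/e.png

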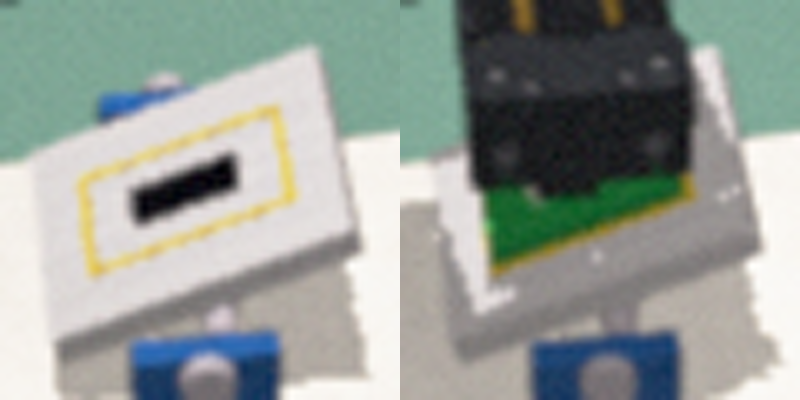

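```bash
python3 - <<'E'
from h import *
C=np.array([562,163.4,110.]);sl=.371
X=U*np.cos(sl)+np.array([0,0,np.sin(sl)]);N=np.cross(X,V)
a=cv2.imread("pics/side0.png").astype(np.float32);b=cv2.imread("pics/e_raw.png").astype(np.float32)
def samp(im,x,v,h):
    q=proj("side",C+np.outer(x,X)+np.outer(v,V)+h*N).astype(np.float32)
    return cv2.remap(im,q[None,:,0],q[None,:,1],cv2.INTER_LINEAR)[0]
print("v profile @h0: BGR before | now (x -25..25)")
xs=np.arange(-25,26,2.)
for v in np.arange(-30,-7,1.):
    o=np.full(len(xs),v);print(v,samp(a,xs,o,0).mean(0).round(),samp(b,xs,o,0).mean(0).round())
vs=np.arange(-18,-12,1.)
print("x profile @v -18..-12: before h0 | now h0 | now h6")
for x in list(np.arange(-42,-28,1.))+list(np.arange(28,42,1.)):
    o=np.full(len(vs),x);print(x,samp(a,o,vs,0).mean(0).round(),samp(b,o,vs,0).mean(0).round(),samp(b,o,vs,6).mean(0).round())
E
```

```text
v profile @h0: BGR before | now (x -25..25)
-30.0 [214. 217. 222.] [141. 143. 148.]
-29.0 [209. 216. 222.] [138. 142. 149.]
-28.0 [202. 215. 223.] [132. 141. 149.]
-27.0 [190. 213. 223.] [124. 140. 149.]
-26.0 [175. 210. 223.] [113. 138. 149.]
-25.0 [160. 207. 224.] [ 99. 135. 147.]
-24.0 [148. 206. 224.] [ 84. 131. 143.]
-23.0 [144. 207. 225.] [ 69. 126. 134.]
-22.0 [149. 209. 226.] [ 56. 120. 122.]
-21.0 [161. 211. 227.] [ 47. 112. 107.]
-20.0 [177. 214. 226.] [ 41. 105.  90.]
-19.0 [192. 217. 226.] [38. 99. 72.]
-18.0 [204. 218. 226.] [38. 94. 56.]
-17.0 [212. 220. 226.] [38. 91. 42.]
-16.0 [216. 220. 225.] [39. 91. 32.]
-15.0 [218. 219. 224.] [40. 91. 25.]
-14.0 [217. 217. 223.] [42. 92. 22.]
-13.0 [213. 214. 220.] [42. 94. 20.]
-12.0 [207. 208. 214.] [43. 96. 20.]
-11.0 [198. 199. 205.] [44. 98. 21.]
-10.0 [185. 185. 191.] [44. 99. 22.]
-9.0 [169. 169. 174.] [45. 99. 23.]
-8.0 [151. 151. 156.] [45. 99. 23.]
x profile @v -18..-12: before h0 | now h0 | now h6
-42.0 [209. 217. 223.] [214. 216. 223.] [221. 222. 228.]
-41.0 [200. 216. 225.] [206. 211. 219.] [221. 223. 229.]
-40.0 [17
[... 689 characters left out ...]
9. 78. 22.]
29.0 [216. 220. 225.] [42. 93. 38.] [38. 73. 22.]
30.0 [213. 219. 225.] [41. 92. 43.] [35. 66. 22.]
31.0 [206. 219. 226.] [39. 93. 51.] [32. 61. 24.]
32.0 [183. 217. 228.] [ 37. 100.  73.] [34. 58. 31.]
33.0 [160. 216. 230.] [ 35. 106.  96.] [36. 57. 37.]
34.0 [139. 214. 231.] [ 43. 114. 117.] [37. 59. 50.]
35.0 [123. 212. 231.] [ 54. 123. 135.] [39. 62. 62.]
36.0 [124. 212. 231.] [ 72. 131. 147.] [46. 67. 71.]
37.0 [156. 214. 229.] [ 98. 136. 149.] [61. 79. 84.]
38.0 [188. 217. 227.] [124. 142. 151.] [79. 93. 97.]
39.0 [204. 218. 226.] [134. 144. 151.] [101. 108. 112.]
40.0 [215. 220. 226.] [141. 145. 151.] [124. 125. 130.]
41.0 [221. 221. 226.] [144. 146. 151.] [136. 137. 141.]
```

In stage axes (side camera, same view before and after), x is fine: slide centre -1.4 against outline -1.1. Across the slope the front edge is at -19.8 where -21.6 is expected, so the slide sits about 1.5 mm too far along +y. I relieve the push, shift it and press again.

```bash
python3 -m creep '[[[0,0,-1],0,0],[[0,0,-1.9],0,0],[[0,0.6,-1.9],0,0],[[0,1.2,-1.9],0,0],[[0,1.7,-1.9],0,0],[[0,1.7,-1.9],0,0]]'; python3 -m creep '[[[0,0,0.5],0,0],[[0,0,1],0,0],[[0,0,1.2],0,0],[[0,0,1.2],0,0]]'; cat > chk.py <<'E'
from h import *
C=np.array([562,163.4,110.]);sl=.371
X=U*np.cos(sl)+np.array([0,0,np.sin(sl)]);N=np.cross(X,V)
p,d=bot.get_image("side");b=p.astype(np.float32);cv2.imwrite("pics/f_raw.png",p)
def samp(x,v,h):
    q=proj("side",C+np.outer(x,X)+np.outer(v,V)+h*N).astype(np.float32)
    return cv2.remap(b,q[None,:,0],q[None,:,1],cv2.INTER_LINEAR)[0].mean(0)[2]
vv=np.arange(-24,-15,.1);e=lambda x0:vv[np.argmin([abs(samp(x0+np.arange(-10,11,2.),np.full(11,v),0)-85) for v in vv])]
print("front edge v (want -21.6) at x=-18,0,18:",[e(x).round(1) for x in(-18,0,18)])
vs=np.arange(-20,-14,1.);f=lambda r,h,t:r[np.argmin([abs(samp(np.full(6,x),vs,h)-t) for x in r])]
print("ends (want about -36,+34):",f(np.arange(-40,-30,.1),6,120).round(1),f(np.arange(28,37,.1),0,90).round(1))
P=slide("side",p,d);Q=P[P[:,2]<150]-C
for _ in range(3):
    A=np.c_[Q@X,Q@V,np.ones(len(Q))];k=np.linalg.lstsq(A,Q@N,rcond=None)[0];Q=Q[abs(A@k-Q@N)<2.5]
print("plate dev",k.round(3))
box=np.zeros(p.shape[:2],bool);box[175:235,285:345]=1
S=pts("side",d,box&hsv(p,(0,0,90),(180,45,255)))-C
S=S[(abs(S@X)<50)&(abs(S@N)<5)];A=np.c_[S@X,S@V,np.ones(len(S))];print("stage dev",np.linalg.lstsq(A,S@N,rcond=None)[0].round(3))
s=bot.get_state();print(s["time"],s["tool_pos"],s["contact_force"],s["width"])
cv2.imwrite("pics/f.png",cv2.resize(p[175:235,285:345],(500,500),interpolation=2))
E
python3 chk.py
```

```text
time: 9.15
tool_pos: [552.9, 163.3, 144.2]
tcp_rot: [-3.138, 0.125, -0.005]
contact_force: [-2.3, 3.9, 8.5]
width: 0.133
time: 9.55
tool_pos: [552.9, 163.4, 144.1]
tcp_rot: [-3.138, 0.125, -0.006]
contact_force: [-6.6, 2.6, 17.4]
width: 0.132
front edge v (want -21.6) at x=-18,0,18: [np.float64(-20.1), np.float64(-20.0), np.float64(-20.2)]
ends (want about -36,+34): -35.8 32.1
plate dev [-0.     0.014  6.522]
stage dev [-0.002  0.013  0.528]
9.6 [552.93123139 163.37400069 144.14970105] [-6.83953105  3.01928757 17.95986369] 0.1355813112019473
```

View pics/f.png

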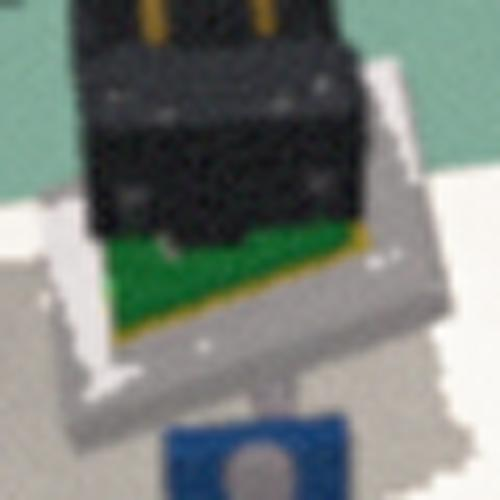

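Still flush and square: the yellow strip is even along the front (crop 115,335 to 365,240). The remaining offset is about 1 mm across and 0.8 mm down-slope, so I make one more small correction the same way.

```bash
python3 -m creep '[[[0,0,-1.5],0,0],[[0.4,0.5,-1.8],0,0],[[1,1.1,-2],0,0],[[1.2,1.3,-2],0,0],[[1.2,1.3,-2],0,0]]'; python3 -m creep '[[[0,0,0.5],0,0],[[0,0,1],0,0],[[0,0,1.3],0,0],[[0,0,1.3],0,0],[[0,0,1.3],0,0]]'; python3 chk.py
```

```text
time: 10.1
tool_pos: [552.9, 162.2, 144.2]
tcp_rot: [-3.137, 0.125, 0.001]
contact_force: [-6.5, 5.6, 9.7]
width: 0.132
time: 10.6
tool_pos: [553.0, 162.2, 144.1]
tcp_rot: [-3.138, 0.125, -0.0]
contact_force: [-11.4, 4.8, 18.8]
width: 0.133
front edge v (want -21.6) at x=-18,0,18: [np.float64(-21.4), np.float64(-21.4), np.float64(-21.4)]
ends (want about -36,+34): -35.8 32.8
plate dev [-6.000e-03 -1.200e-02  6.025e+00]
stage dev [-0.001  0.013  0.392]
10.65 [552.97421707 162.18647729 144.12041802] [-11.91423682   4.45857557  18.06540037] 0.13612939067560134
```

View pics/f.png

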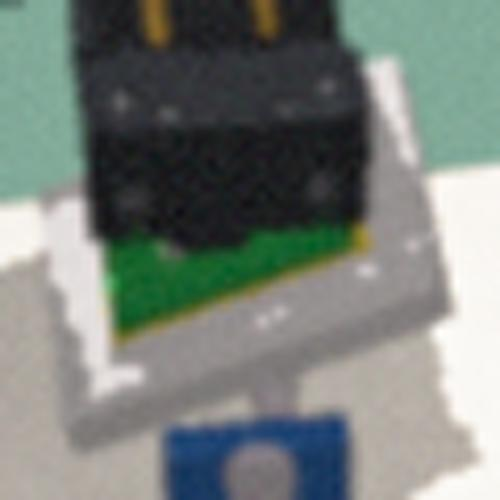

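```bash
python3 -m creep '[[[-0.2,-0.3,-0.7],0,0],[[-0.2,-0.3,-0.7],0,0],[[-0.2,-0.3,-0.7],0,0],[[-0.2,-0.3,-0.7],0,0]]'; python3 chk.py
```

```text
time: 11.05
tool_pos: [552.9, 162.2, 144.2]
tcp_rot: [-3.138, 0.125, -0.0]
contact_force: [-9.0, 4.4, 14.4]
width: 0.132
front edge v (want -21.6) at x=-18,0,18: [np.float64(-21.4), np.float64(-21.4), np.float64(-21.4)]
ends (want about -36,+34): -35.7 32.7
plate dev [3.00e-03 3.00e-03 6.36e+00]
stage dev [0.    0.01  0.366]
11.1 [552.91538609 162.22730998 144.15720955] [-8.51746522  3.83861855 12.96078153] 0.13359220961105342
```

Flush, square and steady at about 15 N, so I hand in.

```bash
python3 -c "
from station import bot
print(bot.hand_in())"
```

```text
the job is handed in; nothing more can be done
None
```

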